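# Sort the tested respirator filters

### The arm

A 6-joint arm with a two-finger parallel gripper is mounted at the origin on the work surface. World frame = base frame: x ahead of the robot, y to its left, z up, the work surface at z = 0. Lengths are in m, angles in rad, forces in N, time in s.
With the tool pointing down it reaches from about 0.4 to 0.825 m from the base axis. Payload 7 kg.
Tool frame: the origin (TCP) lies on the mounting face of the last link; the fingertips stand 173 mm ahead of it and the grasp point (between the pads) lies 155 mm ahead of it (manip.grip_point_offset is the distance from the TCP to the grasp point, in m); z points along the fingers, y is the line along which they close (so a half turn about z gives the same grasp; the last joint's range is limited). The gripper opens to 85 mm and grips with 20 to 120 N. Pads are 22 mm wide; open, the fingers measure 114 mm over their backs; the gripper's body (76 mm by 85 mm) begins 54 mm behind the grasp point. The pads swing forward as they close: fully open they stand 13 mm farther back than shut.
Start: joints at [1.496, 0.359, 0.012, 0, -1.224, -0.288], TCP at [0.24, 0.631, 0.405] pointing down, gripper open.
Joint ranges: [-3.07, 3.07], [-1.43, 2.12], [-1.02, 1.25], [-3.03, 1.67], [-3.05, -0], [-3.03, 3.03]. Speed limits (rad/s): [2.39, 2.39, 3.01, 3.14, 3.14, 3.14].

### API

Orientations are given as a unit quaternion [w, x, y, z].
In Python, from workcell import manip gives the robot as it stands. The module is installed in compiled form; this text tells all that it offers.
- The arm moves only by the tool carry_out, never from a script. Its argument "motion" is a list of rows, each a list of 6 numbers: the shift along the tool's x, y, z normalised to -1 to 1, where 1 is 0.03 m, then the turn, a rotation vector about the tool's x, y, z normalised to -1 to 1, where 1 is 6 degrees. In form: [[tx, ty, tz, rx, ry, rz], ...]. A call has exactly 10 rows; each row shifts and turns the commanded pose from where the row before left it, along the tool's axes as they then stand; what a row does not reach is not made up. A row lasts 1/10 s, in which the tool goes at most 50 mm and 8.59 degrees, less where a joint would pass 70% of its speed; a pose out of reach is approached as far as the arm can. A call with a number of a shift or a turn outside -1 to 1 is refused whole. A call with a gripper value outside its range is refused whole. "claw" is the gripper command: -1 is fully open, 1 is shut, values between are in proportion, set as the call begins (left out, the last holds). The fingers move at their own pace and stop on an object; "grip_force" is the grip in N (left out, the last holds). Time passes only in rows, so rows that do not move let the fingers close, or fill a call up. It gives the time, the measured TCP pose, the force, the opening and the grip force at its end, in the units of the state.
- manip.get_state(): the state, without advancing time (a new reading comes with each control period).
- manip.read_camera(name): name is "scene" or "side" or "wrist"; returns a dict with "img" (384x512x3 uint8, red, green, blue), "depth" (384x512 float32, m along the optical axis (not along the pixel's ray), 0 where there is no reading), "intrinsics" (3x3 intrinsics, pixels), "R" (3x3) and "t" (3): a world point X has camera coordinates R X + t; the wrist camera has in their place "T_tool_cam" (4x4, takes a point from camera to tool coordinates, whose origin is the TCP and whose axes are the flange's). Camera axes: x right, y down, z forward; pixel columns grow to the right and rows downward; lengths in m; the calibration is good to about 2 mm. A picture is of the moment at which its call begins: read the wrist's pose just before it.
- manip.close_job(): hands the job in; it is judged then, once.
Trained networks look in a picture, given as the dict that the camera call returned (one of the last four; its "shot" number tells which), for a name from the list of things; names that differ only in an ending like _2 or _b are one class to them, and where a whole thing is asked for, a point or a joint stands for the part that bears it (a point fixed in the world has none). Each returns a list of dicts, best first, with "conf" (0 to 1); they miss things now and then, are a little off and sometimes report something else, mostly with a low value. They report only what shows in the picture. A call takes as long as a camera call. They do not tell look-alikes from the thing itself.
- manip.search_frame(picture, name): "rect" ([centre column, centre row, width, height] in pixels, round what is visible of it).
- manip.cut_out(picture, name): "mask" (384x512 bool, what is visible of it) and "rect" ([centre column, centre row, width, height] in pixels, round what is visible of it).
The state is a dict: "time_s": time; "joint_pos": joint angles; "qvel": joint speeds; "effort": joint torques, N m; "tcp_pos": TCP position; "orientation": TCP orientation; "ft_force": force on the tool from outside, world axes, zero at the start; "wrist_torque": the same for the moment, N m; "opening": opening from 0.0 (shut) to 1.0 (fully open); "grasp_force": force on a finger pad.
Only numpy, scipy, OpenCV 4.12 (cv2) and the standard library are available. Lean on these libraries where they do the work, as an engineer would, in place of code of your own. Each camera call takes 0.05 s, during which the arm holds its last target. There are 200 camera calls.

### The job

Sort the four respirator filters into the trays of their own colour: the magenta, yellow and green cartridges and the blue panel filter. The panel filter is still held in the leak-test jig, so lift the red clamp bar well up first, then slide the panel forward out from beneath it and lift it away. Each filter must end lying flat on the floor of its tray, inside the rim and the same way up as now, with the gripper clear.

Things in the scene. Friction and masses are not known exactly. Their poses are not given: they have to be found in the camera images.
- cart_magenta: loose respirator cartridge (particulate): dark grey rounded block 80 x 52 x 38 mm with a broad magenta band and magenta top face, and a round black port (30 mm across, 10 mm high) in the middle of the top. 0.12 kg. Origin: centre of its underside; x along the 80 mm length, y across the 52 mm width, z up. Grip it across the 52 mm width.
- cart_yellow: loose respirator cartridge (acid gas): dark grey rounded block 80 x 52 x 38 mm with a broad yellow band and yellow top face, and a round black port (30 mm across, 10 mm high) in the middle of the top. 0.12 kg. Origin: centre of its underside; x along the 80 mm length, y across the 52 mm width, z up. Grip it across the 52 mm width.
- cart_green: loose respirator cartridge (ammonia): dark grey rounded block 80 x 52 x 38 mm with a broad green band and green top face, and a round black port (30 mm across, 10 mm high) in the middle of the top. 0.12 kg. Origin: centre of its underside; x along the 80 mm length, y across the 52 mm width, z up. Grip it across the 52 mm width.
- panel: loose flat panel filter: bright blue frame, white pleats on top, 84 x 56 x 22 mm, 0.13 kg. Origin: centre of its underside; x along the length, y across the 56 mm width, z up. At the start it lies in the jig, underside 14 mm above the table, its x along the jig's x within 0.02 rad, its last 14 mm under the jig's roof: slide it at least 20 mm towards the jig's -x before lifting. Grip across the width, about 16 mm to -x of its centre.
- jig: aluminium leak-test jig fixed to the table. Origin: centre of its underside, at table height; x from its open front (-x) to its back, z up. Foot plate 130 x 100 x 5 mm; bed 50 mm wide, x -44 to +56 mm, top 14 mm high, the panel's sides free. At the back, x over +28 mm, a fixed roof (underside 40, top 46 mm high, 72 mm wide). Clamp bar hinge: along y at x +50, y 0, 54 mm high.
- clamp (a joint): red clamp bar on the jig, rad: 0 = shut, level, lying forward over the panel with a toe hooked down in front of it; grows as the handle end is lifted up and back; 1.75 = stop, just past upright. Black cross handle, 36 mm long along the jig's y, 14 mm thick, 116 mm from the hinge; shut, it is at jig x -66, y 0, 54 mm high. Stays where left; about 1.5 N at the handle moves it.
- tray_magenta: shallow magenta tray for the magenta cartridge, fixed to the table: outside 108 x 84 mm, inside 100 x 76 mm, wall 4 mm thick, rim 9 mm above the table, inner floor 4 mm above the table. Origin: centre of its underside, at table height; x along its 108 mm length, y across, z up.
- tray_yellow: shallow yellow tray for the yellow cartridge, fixed to the table: outside 108 x 84 mm, inside 100 x 76 mm, wall 4 mm thick, rim 9 mm above the table, inner floor 4 mm above the table. Origin: centre of its underside, at table height; x along its 108 mm length, y across, z up.
- tray_green: shallow green tray for the green cartridge, fixed to the table: outside 108 x 84 mm, inside 100 x 76 mm, wall 4 mm thick, rim 9 mm above the table, inner floor 4 mm above the table. Origin: centre of its underside, at table height; x along its 108 mm length, y across, z up.
- tray_blue: shallow blue tray for the blue panel filter, fixed to the table: outside 108 x 84 mm, inside 100 x 76 mm, wall 4 mm thick, rim 9 mm above the table, inner floor 4 mm above the table. Origin: centre of its underside, at table height; x along its 108 mm length, y across, z up.
Mind the look-alikes: they are no part of the job. There is more than one size of the tray_blue; the one meant has the size given above.

How it is judged:
By the outcome, as a careful person would: the job done as asked, in the order asked, and still so for the second after the job is handed in, with the robot touching nothing.
It also fails if it takes over 128 s, if anything falls off the work surface, if the arm or the gripper's body presses on something with over 40 N, if the wrist force passes 120 N, or if a joint passes its speed limit or range.

## Working session

There is one attempt and no reset: what is moved stays moved. The work goes in short steps, Python scripts to look and compute and a tool call to move; the robot and the scene stay as the last step left them, time stands still between calls to the robot, and variables do not carry over. Pictures are saved under pics/ and viewed, at most 14 in all, crops included, and the job is handed in when it is done.

Besides the shell and the picture viewer there is one more tool, called after "Call:" as name([rows], argument=value, ...), one row to a line, values as JSON. carry_out: Moves the arm, as the interface text tells. Its arguments: {"type":"object","properties":{"motion":{"type":"array","items":{"type":"array","items":{"type":"number"}}},"claw":{"type":"number"},"grip_force":{"type":"number"}},"required":["motion"]}

```bash
mkdir -p pics
cat > h.py <<'E'
import numpy as np, cv2
from workcell import manip
from scipy.spatial.transform import Rotation as Ro
def tool():
    s=manip.get_state(); q=s["orientation"]
    return Ro.from_quat([q[1],q[2],q[3],q[0]]).as_matrix(), np.array(s["tcp_pos"])
def look(n):
    Rt,pt=tool() ; p=manip.read_camera(n)
    if n=="wrist":
        T=p["T_tool_cam"]; Rc=Rt@T[:3,:3]; c=Rt@T[:3,3]+pt
    else: Rc=p["R"].T; c=-p["R"].T@p["t"]
    K=p["intrinsics"]; v,u=np.mgrid[0:384,0:512]; d=p["depth"]
    r=np.stack([(u-K[0,2])/K[0,0],(v-K[1,2])/K[1,1],np.ones_like(d)],-1)
    W=(r*d[...,None])@Rc.T+c; W[d==0]=np.nan
    return p,W
def save(p,name): cv2.imwrite("pics/"+name,p["img"][...,::-1])
def rect(W,m,zlo,zhi):
    P=W[m&(W[...,2]>zlo)&(W[...,2]<zhi)]
    if len(P)<15: return None
    (c,s,a)=cv2.minAreaRect((P[:,:2]*1000).astype(np.float32))
    if s[0]<s[1]: s=s[::-1]; a+=90
    return np.round([*c,*s,(a+90)%180-90,np.median(P[:,2])*1000],1)  # mm, deg of long axis
E
python3 - <<'E'
from h import *
for n in("scene","side","wrist"):
    p,W=look(n); save(p,n+"0.png"); print(n)
    for o,lo,hi in[("cart_magenta",.03,.045),("cart_yellow",.03,.045),("cart_green",.03,.045),("panel",.025,.045),("jig",-.01,.1),("clamp",.03,.1),("tray_magenta",0.002,.015),("tray_yellow",.002,.015),("tray_green",.002,.015),("tray_blue",.002,.015)]:
        for r in manip.cut_out(p,o)[:3]: print(o,round(r["conf"],2),np.round(r["rect"]).tolist(),rect(W,r["mask"],lo,hi))
print(manip.get_state())
E
```

```text
scene
cart_magenta 0.65 [237.0, 246.0, 45.0, 37.0] [ 458.2 -120.7   78.4   51.8   -4.6   37. ]
cart_yellow 0.58 [290.0, 173.0, 40.0, 32.0] [468.2 112.   79.6  50.5  -1.5  36.7]
cart_green 0.92 [320.0, 116.0, 38.0, 32.0] [445.5 296.2  78.6  51.  -10.6  36.3]
panel 0.87 [170.0, 308.0, 34.0, 41.0] [ 423.9 -303.3   65.5   56.4    4.1   35.3]
jig 0.63 [179.0, 314.0, 76.0, 68.0] [ 415.1 -303.2  163.3  102.9    4.2    8.3]
clamp 0.78 [169.0, 303.0, 60.0, 37.0] [ 422.8 -304.8  124.2   35.4    2.3   59.3]
clamp 0.69 [236.0, 248.0, 43.0, 34.0] [ 459.5 -121.6   75.8   50.2   -4.6   37.7]
tray_magenta 0.74 [374.0, 156.0, 51.0, 37.0] [615.6 268.1 106.9  90.2  10.5   3.8]
tray_magenta 0.47 [173.0, 307.0, 39.0, 41.0] [ 417.9 -299.5   68.1   49.8  -80.7    4.2]
tray_yellow 0.58 [267.0, 346.0, 69.0, 62.0] [ 619.6 -267.2  107.5   84.4    3.2    3.9]
tray_green 0.88 [342.0, 211.0, 62.0, 50.0] [616.8  86.7 109.6  87.5  -5.6   3.8]
tray_blue 0.82 [247.0, 108.0, 65.0, 42.0] [266.9 248.7 152.9 125.3  19.8   4.9]
tray_blue 0.59 [316.0, 286.0, 62.0, 54.0] [ 645.2 -106.8  108.3   87.     3.1    3.9]
side
cart
[... 1283 characters left out ...]
{'time_s': 1.65, 'joint_pos': array([ 1.49610917e+00,  3.58619672e-01,  1.19288705e-02,  3.55363056e-05,
       -1.22408576e+00, -2.88099321e-01]), 'qvel': array([ 0.00140858, -0.0008428 , -0.00297876, -0.0006891 , -0.00053253,
        0.00133113]), 'effort': array([ 5.58219301e-05, -5.82968831e+01,  2.93658847e+01,  6.94158107e+00,
       -6.11473042e-04, -6.99470775e-06]), 'tcp_pos': array([0.23956262, 0.63105756, 0.40470851]), 'orientation': array([-1.16043483e-05,  9.83594396e-01, -1.80394190e-01,  1.55635433e-05]), 'ft_force': array([-1.50389786,  0.27747723, -0.48063888]), 'wrist_torque': array([-0.01007383,  0.03593981, -0.01385891]), 'grasp_force': 0.0, 'opening': 0.9953548138669668}
```

```bash
python3 -c "
import cv2,numpy as np
a=cv2.imread('pics/scene0.png');cv2.imwrite('pics/scene0b.png',cv2.resize(a,(800,600)))"
```

```text
(no output)
```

View pics/scene0b.png

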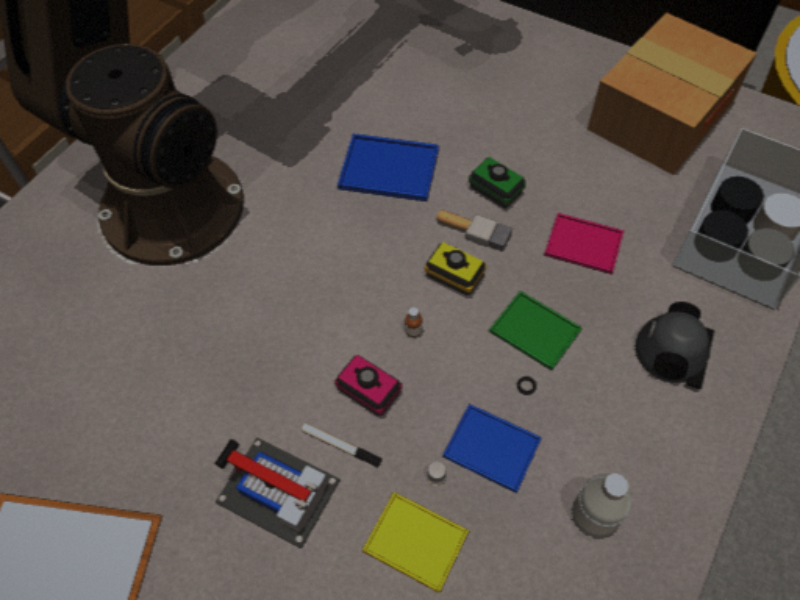

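View pics/side0.png

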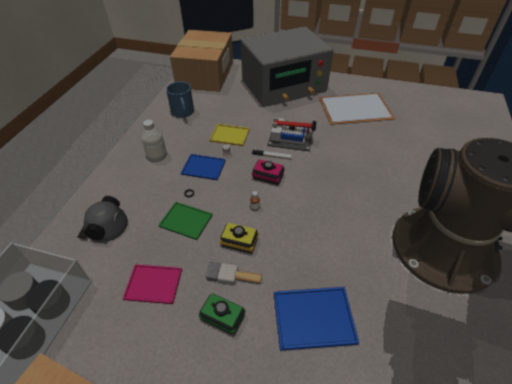

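The scene picture shows the cartridges at about (497,181) green, (455,267) yellow and (369,384) magenta, and the jig at (275,485) with its red bar shut. The small blue tray is at (492,447), and the oversized one at (389,167) is the look-alike. The two cameras agree on positions within about 5 mm, and the sizes match. I'm starting with green.

```bash
cat >> h.py <<'E'
def goal(x,y,z,yaw):  # mm, TCP; prints turn then shifts, in units, along axes after the turn
    R,p=tool(); cur=np.degrees(np.arctan2(R[1,0],R[0,0])); dy=yaw-cur
    c,s=np.cos(np.radians(yaw)),np.sin(np.radians(yaw)); d=np.array([x,y,z])/1000-p
    st=manip.get_state()
    print("tcp",np.round(p*1000,1),"yaw",round(cur,1),"tilt",round(np.degrees(np.arccos(-R[2,2])),2),"t",round(st["time_s"],2),"open",round(st["opening"],3),"F",round(st["grasp_force"],1))
    print("rz",round(-dy/6,2),"x",round((d[0]*c+d[1]*s)/.03,2),"y",round((d[0]*s-d[1]*c)/.03,2),"z",round(-d[2]/.03,2))
E
python3 -c "
from h import *
goal(444.5,299,300,-10.6)"
```

```text
tcp [239.6 631.1 404.7] yaw -20.8 tilt 0.0 t 1.65 open 0.995 F 0.0
rz -1.7 x 8.75 y 9.62 z 3.49
```

Call:
carry_out([
  [0,0,0,0,0,-0.85],
  [0,0,0,0,0,-0.85],
  [1,1,0,0,0,0],
  [1,1,0,0,0,0],
  [1,1,0,0,0,0],
  [1,1,0,0,0,0],
  [1,1,0.5,0,0,0],
  [1,1,1,0,0,0],
  [1,1,1,0,0,0],
  [1,1,1,0,0,0],
], claw=-1, grip_force=40)

```text
time_s: 2.65
tcp_pos: [0.4293, 0.3535, 0.3027]
orientation: [-0.001, 0.996, -0.092, 0.0]
ft_force: [0.0, 0.3, -0.2]
opening: 1.0
grasp_force: 0.0
```

```bash
python3 -c "
from h import *
p,W=look('wrist'); save(p,'w1.png')
for r in manip.cut_out(p,'cart_green')[:2]: print(r['conf'],rect(W,r['mask'],.03,.045))
goal(444.5,299,180,-10.6)"
```

```text
0.9 [444.5 299.4  78.5  51.7 -10.1  39.2]
tcp [429.3 350.3 299.2] yaw -10.9 tilt 0.42 t 2.75 open 0.998 F 0.0
rz -0.04 x 0.81 y 1.59 z 3.97
```

View pics/w1.png

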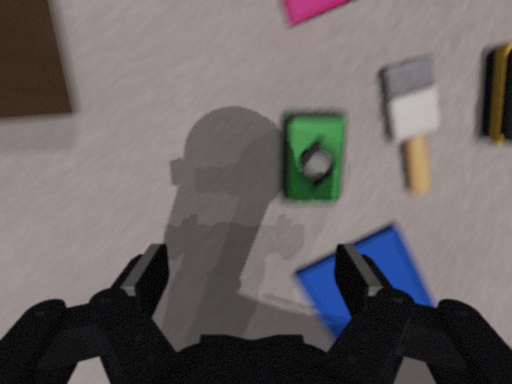

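The wrist view shows the green cartridge at about (315,157), and its measured pose matches. Descending.

Call:
carry_out([
  [0.4,0.8,0,0,0,0],
  [0.4,0.8,0,0,0,0],
  [0,0,0.8,0,0,0],
  [0,0,0.8,0,0,0],
  [0,0,0.8,0,0,0],
  [0,0,0.8,0,0,0],
  [0,0,0.8,0,0,0],
  [0,0,0,0,0,0],
  [0,0,0,0,0,0],
  [0,0,0,0,0,0],
])

```text
time_s: 3.75
tcp_pos: [0.4439, 0.3041, 0.1845]
orientation: [-0.001, 0.996, -0.092, 0.001]
ft_force: [-0.4, -0.2, -0.3]
opening: 0.999
grasp_force: 0.0
```

```bash
python3 -c "
from h import *
goal(444.5,299,180,-10.6)"
```

```text
tcp [443.9 304.1 184.5] yaw -10.6 tilt 0.12 t 3.75 open 0.999 F 0.0
rz 0.01 x 0.05 y 0.16 z 0.15
```

Call:
carry_out([
  [0,0.15,0.15,0,0,0],
  [0,0,0,0,0,0],
  [0,0,0,0,0,0],
  [0,0,0,0,0,0],
  [0,0,0,0,0,0],
  [0,0,0,0,0,0],
  [0,0,0,0,0,0],
  [0,0,0,0,0,0],
  [0,0,0,0,0,0],
  [0,0,0,0,0,0],
], claw=1, grip_force=40)

```text
time_s: 4.75
tcp_pos: [0.4427, 0.299, 0.1793]
orientation: [-0.0, 0.996, -0.092, 0.0]
ft_force: [-0.9, -1.5, 5.8]
opening: 0.604
grasp_force: 42.9
```

```bash
python3 -c "
from h import *
goal(618,86,260,-6)"
```

```text
tcp [442.7 299.  179.3] yaw -10.6 tilt 0.04 t 4.75 open 0.604 F 42.9
rz -0.76 x 6.55 y 6.45 z -2.69
```

Call:
carry_out([
  [0,0,-0.5,0,0,0],
  [0,0,-0.9,0,0,0],
  [0,0,-0.9,0,0,-0.3],
  [0.5,0.5,-0.4,0,0,-0.4],
  [1,1,0,0,0,0],
  [1,1,0,0,0,0],
  [1,1,0,0,0,0],
  [1,1,0,0,0,0],
  [1,1,0,0,0,0],
  [0.7,0.7,0,0,0,0],
])

```text
time_s: 5.75
tcp_pos: [0.6072, 0.0907, 0.2593]
orientation: [0.0, 0.998, -0.056, -0.0]
ft_force: [-0.0, 0.4, -1.5]
opening: 0.601
grasp_force: 42.4
```

```bash
python3 -c "
from h import *
p,W=look('wrist')
for o in('tray_green','cart_green'):
  for r in manip.cut_out(p,o)[:2]: print(o,r['conf'],rect(W,r['mask'],-.005,.015),rect(W,r['mask'],.015,.2))
goal(616,86,187,-6)"
```

```text
tray_green 0.6 [646.7  84.2  87.8  48.1  83.3   4.9] None
cart_green 0.87 [543.7  96.7 160.2 101.   -6.4   0.8] [611.7  89.9  75.2  53.8  -6.9 119.5]
tcp [606.7  91.1 258.9] yaw -6.6 tilt 0.07 t 5.9 open 0.603 F 42.4
rz -0.1 x 0.33 y 0.14 z 2.4
```

Call:
carry_out([
  [0.2,0.1,0,0,0,-0.1],
  [0,0,0.5,0,0,0],
  [0,0,0.6,0,0,0],
  [0,0,0.6,0,0,0],
  [0,0,0.4,0,0,0],
  [0,0,0.2,0,0,0],
  [0,0,0.05,0,0,0],
  [0,0,0,0,0,0],
  [0,0,0,0,0,0],
  [0,0,0,0,0,0],
])

```text
time_s: 6.9
tcp_pos: [0.6119, 0.0894, 0.1899]
orientation: [-0.0, 0.999, -0.05, 0.001]
ft_force: [0.5, 0.4, -1.2]
opening: 0.603
grasp_force: 42.4
```

```bash
python3 -c "
from h import *
goal(614,86.5,184,-6)
print(manip.get_state()['ft_force'])"
```

```text
tcp [611.9  89.4 189.9] yaw -5.8 tilt 0.07 t 6.9 open 0.603 F 42.4
rz 0.04 x 0.08 y 0.09 z 0.2
[ 0.51240921  0.42171431 -1.16761655]
```

Call:
carry_out([
  [0.08,0.09,0.1,0,0,0],
  [0,0,0.1,0,0,0],
  [0,0,0,0,0,0],
  [0,0,0,0,0,0],
  [0,0,0,0,0,0],
  [0,0,0,0,0,0],
  [0,0,0,0,0,0],
  [0,0,0,0,0,0],
  [0,0,0,0,0,0],
  [0,0,0,0,0,0],
])

```text
time_s: 7.9
tcp_pos: [0.614, 0.0863, 0.1833]
orientation: [-0.0, 0.999, -0.05, 0.0]
ft_force: [2.5, -3.4, 3.3]
opening: 0.605
grasp_force: 43.0
```

Call:
carry_out([
  [0,0,0,0,0,0],
  [0,0,0,0,0,0],
  [0,0,0,0,0,0],
  [0,0,0,0,0,0],
  [0,0,0,0,0,0],
  [0,0,-0.5,0,0,0],
  [0,0,-1,0,0,0],
  [0,0,-1,0,0,0],
  [0,0,-1,0,0,0],
  [0,0,-0.3,0,0,0],
], claw=-1)

```text
time_s: 8.9
tcp_pos: [0.6146, 0.0866, 0.3008]
orientation: [-0.001, 0.999, -0.05, 0.002]
ft_force: [-0.1, 0.2, -0.0]
opening: 0.995
grasp_force: 0.0
```

```bash
python3 -c "
from h import *
p,W=look('scene'); save(p,'s2.png')
for o,a,b in(('tray_green',-.005,.015),('cart_green',.03,.06)):
  for r in manip.cut_out(p,o)[:2]: print(o,r['conf'],rect(W,r['mask'],a,b))
goal(468,114.5,290,-0.5)"
```

```text
tray_green 0.75 [615.7  85.9 112.2  87.   -5.7   3.2]
cart_green 0.8 [615.9  83.6  80.4  52.5  -5.4  40.8]
tcp [613.6  86.3 297.2] yaw -5.8 tilt 0.05 t 9.05 open 1.0 F 0.0
rz -0.88 x -4.86 y -0.9 z 0.24
```

Green sits in its tray. Next is yellow.

Call:
carry_out([
  [0,0,0,0,0,-0.44],
  [0,0,0,0,0,-0.44],
  [-0.7,-0.1,0,0,0,0],
  [-0.9,-0.2,0,0,0,0],
  [-0.9,-0.2,0,0,0,0],
  [-0.9,-0.2,0,0,0,0],
  [-0.9,-0.2,0,0,0,0],
  [-0.5,0,0,0,0,0],
  [0,0,0,0,0,0],
  [0,0,0,0,0,0],
])

```text
time_s: 10.05
tcp_pos: [0.4704, 0.1147, 0.2968]
orientation: [0.0, 1.0, -0.004, -0.0]
ft_force: [0.7, 0.4, 0.3]
opening: 1.0
grasp_force: 0.0
```

```bash
python3 -c "
from h import *
p,W=look('wrist')
for r in manip.cut_out(p,'cart_yellow')[:2]: print(r['conf'],rect(W,r['mask'],.03,.045))
goal(468,114.5,180,-0.5)"
```

```text
0.74 [467.9 113.8  77.7  52.   -0.6  39.3]
tcp [470.9 114.7 296.8] yaw -0.5 tilt 0.02 t 10.15 open 1.002 F 0.0
rz -0.0 x -0.1 y 0.01 z 3.89
```

Call:
carry_out([
  [-0.1,0,0.5,0,0,0],
  [0,0,0.8,0,0,0],
  [0,0,0.8,0,0,0],
  [0,0,0.8,0,0,0],
  [0,0,0.6,0,0,0],
  [0,0,0.3,0,0,0],
  [0,0,0.1,0,0,0],
  [0,0,0,0,0,0],
  [0,0,0,0,0,0],
  [0,0,0,0,0,0],
])

```text
time_s: 11.15
tcp_pos: [0.4674, 0.1148, 0.1809]
orientation: [-0.0, 1.0, -0.004, 0.001]
ft_force: [-0.4, -0.5, 0.3]
opening: 1.001
grasp_force: 0.0
```

Call:
carry_out([
  [0,0,0,0,0,0],
  [0,0,0,0,0,0],
  [0,0,0,0,0,0],
  [0,0,0,0,0,0],
  [0,0,0,0,0,0],
  [0,0,0,0,0,0],
  [0,0,0,0,0,0],
  [0,0,-0.5,0,0,0],
  [0,0,-1,0,0,0],
  [0,0,-1,0,0,0],
], claw=1)

```text
time_s: 12.15
tcp_pos: [0.4666, 0.1144, 0.2555]
orientation: [0.001, 1.0, -0.004, -0.001]
ft_force: [1.1, 0.7, -0.7]
opening: 0.598
grasp_force: 42.4
```

```bash
python3 -c "
from h import *
goal(621,-266,260,3)"
```

```text
tcp [466.6 114.4 255.5] yaw -0.5 tilt 0.12 t 12.15 open 0.598 F 42.4
rz -0.59 x 4.47 y 12.93 z -0.15
```

Call:
carry_out([
  [0.8,0,-0.5,0,0,-0.3],
  [1,0,-0.5,0,0,-0.3],
  [1,0.3,0,0,0,0],
  [0.8,0.8,0,0,0,0],
  [0.5,1,0,0,0,0],
  [0.2,1,0,0,0,0],
  [0.1,1,0,0,0,0],
  [0,1,0,0,0,0],
  [0,1,0,0,0,0],
  [0,1,0,0,0,0],
])

```text
time_s: 13.15
tcp_pos: [0.6101, -0.0946, 0.2847]
orientation: [-0.0, 1.0, 0.027, -0.0]
ft_force: [0.9, -0.2, -1.5]
opening: 0.599
grasp_force: 42.6
```

Call:
carry_out([
  [0,1,0,0,0,0],
  [0,1,0,0,0,0],
  [0,1,0,0,0,0],
  [0,1,0,0,0,0],
  [0,1,0,0,0,0],
  [0,0.5,0,0,0,0],
  [0,0.2,0,0,0,0],
  [0,0,0,0,0,0],
  [0,0,0,0,0,0],
  [0,0,0,0,0,0],
])

```text
time_s: 14.15
tcp_pos: [0.6198, -0.263, 0.2852]
orientation: [-0.0, 1.0, 0.028, 0.0]
ft_force: [1.0, 0.1, -0.9]
opening: 0.602
grasp_force: 42.5
```

```bash
python3 -c "
from h import *
p,W=look('wrist')
for o in('tray_yellow','cart_yellow'):
  for r in manip.cut_out(p,o)[:2]: print(o,r['conf'],rect(W,r['mask'],-.005,.015),rect(W,r['mask'],.015,.2))
goal(620,-266,184,3)"
```

```text
tray_yellow 0.78 [ 650.7 -265.1   84.6   45.1  -88.3    4.9] None
cart_yellow 0.69 None [ 623.1 -263.    74.9   53.3    2.5  144. ]
tcp [ 619.8 -263.3  285.3] yaw 3.2 tilt 0.01 t 14.3 open 0.602 F 42.5
rz 0.03 x 0.0 y 0.09 z 3.38
```

Call:
carry_out([
  [0,0.1,0.5,0,0,0],
  [0,0,0.7,0,0,0],
  [0,0,0.7,0,0,0],
  [0,0,0.6,0,0,0],
  [0,0,0.4,0,0,0],
  [0,0,0.2,0,0,0],
  [0,0,0.15,0,0,0],
  [0,0,0.1,0,0,0],
  [0,0,0,0,0,0],
  [0,0,0,0,0,0],
])

```text
time_s: 15.3
tcp_pos: [0.6201, -0.2672, 0.1853]
orientation: [0.0, 1.0, 0.027, 0.001]
ft_force: [-0.5, -0.5, -1.2]
opening: 0.601
grasp_force: 42.6
```

Call:
carry_out([
  [0,0,0,0,0,0],
  [0,0,0,0,0,0],
  [0,0,0,0,0,0],
  [0,0,0,0,0,0],
  [0,0,0,0,0,0],
  [0,0,-0.5,0,0,0],
  [0,0,-1,0,0,0],
  [0,0,-1,0,0,0],
  [0,0,-1,0,0,0],
  [0,0,-0.3,0,0,0],
], claw=-1)

```text
time_s: 16.3
tcp_pos: [0.6207, -0.2675, 0.304]
orientation: [0.001, 1.0, 0.027, 0.003]
ft_force: [0.2, -0.3, -0.1]
opening: 1.004
grasp_force: 0.0
```

```bash
python3 -c "
from h import *
p,W=look('scene')
for o,a,b in(('tray_yellow',-.005,.015),('cart_yellow',.03,.06)):
  for r in manip.cut_out(p,o)[:2]: print(o,r['conf'],rect(W,r['mask'],a,b))
goal(458,-118,290,-4)"
```

```text
tray_yellow 0.79 [ 618.6 -267.8  109.5   83.1    2.8    4. ]
cart_yellow 0.64 [ 639.8 -267.7   52.3   42.8  -86.1   41.2]
tcp [ 619.7 -267.1  299.8] yaw 3.1 tilt 0.11 t 16.45 open 0.997 F 0.0
rz 1.18 x -5.72 y -4.58 z 0.33
```

Call:
carry_out([
  [0,0,0,0,0,0.6],
  [0,0,0,0,0,0.58],
  [-0.5,-0.4,0,0,0,0],
  [-1,-0.8,0,0,0,0],
  [-1,-0.8,0,0,0,0],
  [-1,-0.8,0,0,0,0],
  [-1,-0.8,0,0,0,0],
  [-0.9,-0.7,0,0,0,0],
  [-0.3,-0.3,0,0,0,0],
  [0,0,0,0,0,0],
])

```text
time_s: 17.45
tcp_pos: [0.4576, -0.1168, 0.2983]
orientation: [-0.0, 0.999, -0.034, -0.0]
ft_force: [1.3, -0.2, 0.5]
opening: 0.998
grasp_force: 0.0
```

```bash
python3 -c "
from h import *
p,W=look('wrist')
for r in manip.cut_out(p,'cart_magenta')[:2]: print(r['conf'],rect(W,r['mask'],.03,.045))
goal(458,-118,180,-4)"
```

```text
0.91 [ 457.2 -119.5   78.6   52.    -4.9   39.3]
0.47 [ 582.7 -267.7   53.    14.7   81.8   40. ]
tcp [ 459.3 -117.6  298.4] yaw -3.9 tilt 0.02 t 17.55 open 0.998 F 0.0
rz 0.01 x -0.04 y 0.02 z 3.95
```

Call:
carry_out([
  [-0.05,0.04,0.5,0,0,0.1],
  [0,0,0.8,0,0,0],
  [0,0,0.8,0,0,0],
  [0,0,0.8,0,0,0],
  [0,0,0.6,0,0,0],
  [0,0,0.3,0,0,0],
  [0,0,0.15,0,0,0],
  [0,0,0,0,0,0],
  [0,0,0,0,0,0],
  [0,0,0,0,0,0],
])

```text
time_s: 18.55
tcp_pos: [0.4576, -0.1187, 0.1809]
orientation: [-0.0, 0.999, -0.04, 0.001]
ft_force: [-0.7, 0.5, -0.1]
opening: 1.003
grasp_force: 0.0
```

Call:
carry_out([
  [0,0,0,0,0,0],
  [0,0,0,0,0,0],
  [0,0,0,0,0,0],
  [0,0,0,0,0,0],
  [0,0,0,0,0,0],
  [0,0,0,0,0,0],
  [0,0,0,0,0,0],
  [0,0,-0.7,0,0,0],
  [0,0,-1,0,0,0],
  [0,0,-1,0,0,0],
], claw=1)

```text
time_s: 19.55
tcp_pos: [0.4568, -0.1187, 0.2617]
orientation: [0.0, 0.999, -0.04, -0.001]
ft_force: [0.3, 0.1, -1.6]
opening: 0.6
grasp_force: 42.4
```

```bash
python3 -c "
from h import *
goal(617,269.5,290,10.5)"
```

```text
tcp [ 456.8 -118.7  261.7] yaw -4.6 tilt 0.09 t 19.55 open 0.6 F 42.4
rz -2.51 x 7.61 y -11.75 z -0.94
```

Call:
carry_out([
  [0,0,-0.5,0,0,-0.8],
  [0,0,-0.5,0,0,-0.9],
  [0,0,0,0,0,-0.8],
  [1,0,0,0,0,0],
  [1,-0.5,0,0,0,0],
  [1,-0.9,0,0,0,0],
  [1,-0.9,0,0,0,0],
  [0.9,-1,0,0,0,0],
  [0.8,-1,0,0,0,0],
  [0.6,-1,0,0,0,0],
])

```text
time_s: 20.55
tcp_pos: [0.6152, 0.0734, 0.2907]
orientation: [0.0, 0.996, 0.091, -0.0]
ft_force: [0.7, 0.5, -0.8]
opening: 0.603
grasp_force: 42.5
```

Call:
carry_out([
  [0.4,-1,0,0,0,0],
  [0.4,-1,0,0,0,0],
  [0.3,-1,0,0,0,0],
  [0.2,-1,0,0,0,0],
  [0,-1,0,0,0,0],
  [0,-0.8,0,0,0,0],
  [0,-0.5,0,0,0,0],
  [0,0,0,0,0,0],
  [0,0,0,0,0,0],
  [0,0,0,0,0,0],
])

```text
time_s: 21.55
tcp_pos: [0.6187, 0.2639, 0.2911]
orientation: [0.0, 0.996, 0.09, -0.0]
ft_force: [0.2, -0.0, -0.3]
opening: 0.601
grasp_force: 42.5
```

```bash
python3 -c "
from h import *
p,W=look('wrist')
for o in('tray_magenta','cart_magenta'):
  for r in manip.cut_out(p,o)[:2]: print(o,r['conf'],rect(W,r['mask'],-.005,.015),rect(W,r['mask'],.015,.2))
goal(617,269.5,184,10.5)"
```

```text
tray_magenta 0.92 [644.4 275.6  85.5  47.5 -79.2   4.9] None
cart_magenta 0.63 [536.  248.  182.9 113.9  10.7   1.3] [621.3 263.6  74.6  53.3  10.5 149.8]
tcp [618.8 263.9 291.2] yaw 10.3 tilt 0.0 t 21.7 open 0.6 F 42.5
rz -0.03 x -0.02 y -0.19 z 3.57
```

Call:
carry_out([
  [-0.14,-0.22,0.5,0,0,0],
  [0,0,0.7,0,0,0],
  [0,0,0.7,0,0,0],
  [0,0,0.6,0,0,0],
  [0,0,0.5,0,0,0],
  [0,0,0.3,0,0,0],
  [0,0,0.2,0,0,0],
  [0,0,0.05,0,0,0],
  [0,0,0,0,0,0],
  [0,0,0,0,0,0],
])

```text
time_s: 22.7
tcp_pos: [0.6135, 0.2707, 0.1853]
orientation: [-0.0, 0.996, 0.091, 0.0]
ft_force: [-0.3, 0.3, -1.3]
opening: 0.604
grasp_force: 42.5
```

Call:
carry_out([
  [0,0,0,0,0,0],
  [0,0,0,0,0,0],
  [0,0,0,0,0,0],
  [0,0,0,0,0,0],
  [0,0,0,0,0,0],
  [0,0,-0.5,0,0,0],
  [0,0,-1,0,0,0],
  [0,0,-1,0,0,0],
  [0,0,-1,0,0,0],
  [0,0,-0.5,0,0,0],
], claw=-1)

```text
time_s: 23.7
tcp_pos: [0.6139, 0.2708, 0.309]
orientation: [-0.001, 0.996, 0.091, 0.002]
ft_force: [0.1, -0.1, -1.1]
opening: 1.0
grasp_force: 0.0
```

```bash
python3 -c "
from h import *
p,W=look('side')
for o,a,b in(('tray_magenta',-.005,.015),('cart_magenta',.03,.06)):
  for r in manip.cut_out(p,o)[:2]: print(o,r['conf'],rect(W,r['mask'],a,b))
goal(340,-310,380,4)"
```

```text
tray_magenta 0.89 [617.5 271.1 114.4  85.   10.7   6.4]
tray_magenta 0.31 [621.5 264.5  91.9  67.5  10.8  11.3]
cart_magenta 0.64 [612.9 272.6  79.7  52.6  10.4  44.5]
tcp [613.3 270.6 306.3] yaw 10.4 tilt 0.15 t 23.85 open 0.995 F 0.0
rz 1.07 x -10.44 y 18.67 z -2.46
```

Call:
carry_out([
  [0,0,-0.5,0,0,0.55],
  [0,0,-0.8,0,0,0.52],
  [-0.5,1,-0.5,0,0,0],
  [-0.5,1,0,0,0,0],
  [-0.5,1,0,0,0,0],
  [-0.5,1,0,0,0,0],
  [-0.5,1,0,0,0,0],
  [-0.5,1,0,0,0,0],
  [-0.5,1,0,0,0,0],
  [-0.5,1,0,0,0,0],
])

```text
time_s: 24.85
tcp_pos: [0.5091, 0.0215, 0.3574]
orientation: [0.0, 0.999, 0.035, -0.001]
ft_force: [-0.4, 0.1, -0.0]
opening: 1.0
grasp_force: 0.0
```

Call:
carry_out([
  [-0.5,1,0,0,0,0],
  [-0.5,1,0,0,0,0],
  [-0.5,1,0,0,0,0],
  [-0.6,1,0,0,0,0],
  [-0.6,1,0,0,0,0],
  [-0.6,1,0,0,0,0],
  [-0.6,1,0,0,0,0],
  [-0.6,1,0,0,0,0],
  [-0.6,1,0,0,0,0],
  [-0.6,0.5,0,0,0,0],
])

```text
time_s: 25.85
tcp_pos: [0.3584, -0.2749, 0.3574]
orientation: [-0.0, 0.999, 0.034, -0.001]
ft_force: [0.0, 0.1, -0.4]
opening: 0.998
grasp_force: 0.0
```

```bash
cat > jig.py <<'E'
from h import *
p,W=look('wrist'); save(p,'w5.png')
for o,a,b in(('panel',.03,.04),('jig',.0,.009),('jig',.042,.05),('clamp',.045,.075)):
  for r in manip.cut_out(p,o)[:2]: print(o,round(r['conf'],2),np.round(r['rect']),rect(W,r['mask'],a,b))
goal(350,-306,360,4)
E
python3 jig.py
```

```text
panel 0.77 [285. 112.  59.  77.] [ 424.1 -303.    68.2   55.5    4.1   37.2]
jig 0.67 [284. 110. 101. 152.] [ 429.7 -302.7  132.6  102.7    4.8    5.6]
jig 0.67 [284. 110. 101. 152.] [ 432.  -302.5  109.8   72.1    4.2   46.5]
clamp 0.69 [286. 114.  35. 144.] [ 420.8 -302.9  123.6   35.6    3.7   60.8]
tcp [ 359.4 -273.3  358. ] yaw 4.0 tilt 0.06 t 26.1 open 1.003 F 0.0
rz -0.01 x -0.39 y 1.06 z -0.07
```

View pics/w5.png

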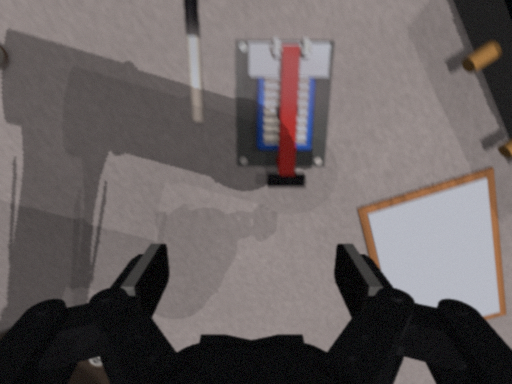

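Wrist view: the jig plate is at about (285,105) px, the bar runs down it, and the black cross handle is at (286,181). The plate measures 132x103 mm, as it should. I'll grip the handle by its two ends so it can pivot between the pads.

Call:
carry_out([
  [0.04,0.5,0,0,0,0],
  [0.05,0.64,0,0,0,0],
  [0,0,0.6,0,0,0],
  [0,0,0.8,0,0,0],
  [0,0,0.8,0,0,0],
  [0,0,0.8,0,0,0],
  [0,0,0,0,0,0],
  [0,0,0,0,0,0],
  [0,0,0,0,0,0],
  [0,0,0,0,0,0],
])

```text
time_s: 27.1
tcp_pos: [0.3652, -0.3074, 0.2698]
orientation: [0.0, 0.999, 0.035, 0.001]
ft_force: [-0.8, -0.2, -0.0]
opening: 1.0
grasp_force: 0.0
```

```bash
python3 -c "
from h import *
goal(364.5,-307.3,207,4.2)
p,W=look('wrist'); save(p,'w6.png')"
```

```text
tcp [ 365.2 -307.4  269.8] yaw 4.0 tilt 0.13 t 27.1 open 1.0 F 0.0
rz -0.03 x -0.02 y -0.0 z 2.09
```

View pics/w6.png

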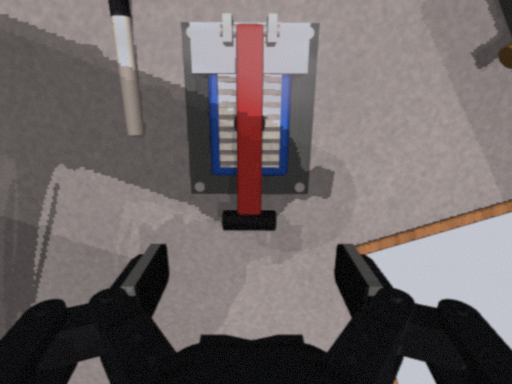

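The handle at (249,220) lies midway between the fingers. Descending, then gripping gently.

Call:
carry_out([
  [0,0,0.4,0,0,0],
  [0,0,0.6,0,0,0],
  [0,0,0.6,0,0,0],
  [0,0,0.3,0,0,0],
  [0,0,0.15,0,0,0],
  [0,0,0,0,0,0],
  [0,0,0,0,0,0],
  [0,0,0,0,0,0],
  [0,0,0,0,0,0],
  [0,0,0,0,0,0],
])

```text
time_s: 28.15
tcp_pos: [0.3647, -0.3074, 0.2075]
orientation: [0.0, 0.999, 0.035, 0.0]
ft_force: [-0.2, -0.9, 0.0]
opening: 1.0
grasp_force: 0.0
```

Call:
carry_out([
  [0,0,0,0,0,0],
  [0,0,0,0,0,0],
  [0,0,0,0,0,0],
  [0,0,0,0,0,0],
  [0,0,0,0,0,0],
  [0,0,0,0,0,0],
  [0,0,0,0,0,0],
  [0,0,0,0,0,0],
  [0,0,0,0,0,0],
  [0,0,0,0,0,0],
], claw=1, grip_force=25)

```text
time_s: 29.15
tcp_pos: [0.3644, -0.3066, 0.2067]
orientation: [-0.001, 0.999, 0.034, -0.0]
ft_force: [1.7, 8.6, 0.4]
opening: 0.409
grasp_force: 29.1
```

```bash
python3 -c "
from h import *
import math
goal(364.5,-307.3,207,4.2); print(manip.get_state()['ft_force'],manip.get_state()['wrist_torque'])
q=0;P=[]
for i in range(0,21):
    a=1.72*i/20; P.append((116*(1-math.cos(a))/30,-116*math.sin(a)/30))
print(np.round(np.diff(np.array(P),axis=0),2).tolist())
p,W=look('wrist'); save(p,'w7.png')"
```

```text
tcp [ 364.4 -306.6  206.7] yaw 3.9 tilt 0.09 t 29.15 open 0.409 F 29.1
rz -0.04 x 0.0 y 0.02 z -0.01
[1.71763837 8.58287277 0.44076254] [ 2.92464955 -0.63421886 -0.23992192]
[[0.01, -0.33], [0.04, -0.33], [0.07, -0.32], [0.1, -0.32], [0.13, -0.31], [0.15, -0.3], [0.18, -0.28], [0.2, -0.27], [0.22, -0.25], [0.24, -0.23], [0.26, -0.21], [0.28, -0.18], [0.29, -0.16], [0.3, -0.13], [0.32, -0.11], [0.32, -0.08], [0.33, -0.05], [0.33, -0.02], [0.33, 0.01], [0.33, 0.04]]
```

View pics/w7.png

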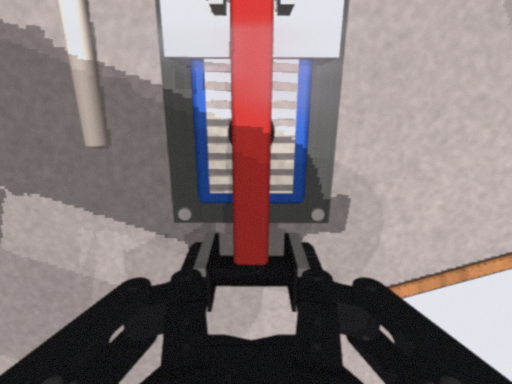

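The pads hold the handle ends. Now the arc up and back.

Call:
carry_out([
  [0.01,-0.03,-0.33,0,0,0],
  [0.04,0,-0.33,0,0,0],
  [0.07,0,-0.32,0,0,0],
  [0.1,0,-0.32,0,0,0],
  [0.13,0,-0.31,0,0,0],
  [0.15,0,-0.3,0,0,0],
  [0.18,0,-0.28,0,0,0],
  [0.2,0,-0.27,0,0,0],
  [0.22,0,-0.25,0,0,0],
  [0.24,0,-0.23,0,0,0],
])

```text
time_s: 30.2
tcp_pos: [0.4048, -0.3036, 0.2956]
orientation: [-0.0, 0.999, 0.035, -0.001]
ft_force: [1.9, 2.4, -7.0]
opening: 0.416
grasp_force: 26.7
```

```bash
python3 -c "
from h import *
goal(364.5,-307.3,207,4.2); print(manip.get_state()['ft_force'],manip.get_state()['wrist_torque'])
p,W=look('side')
for r in manip.cut_out(p,'clamp')[:2]: P=W[r['mask']]; print(r['conf'],r['rect'],np.round(np.nanpercentile(P,[2,98],axis=0)*1000))"
```

```text
tcp [ 404.8 -303.6  295.6] yaw 4.0 tilt 0.07 t 30.2 open 0.416 F 26.7
rz -0.04 x -1.35 y 0.03 z 2.95
[ 1.89683532  2.36705532 -7.00701675] [ 0.9131869  -0.41100057 -0.04773166]
0.43 [228.8, 129.1, 31.0, 16.6] [[ 582. -336.    2.]
 [ 657. -238.   55.]]
```

Still gripping, and the forces are sane. Continuing to the stop region.

Call:
carry_out([
  [0.26,0,-0.21,0,0,0],
  [0.28,0,-0.18,0,0,0],
  [0.29,0,-0.16,0,0,0],
  [0.3,0,-0.13,0,0,0],
  [0.32,0,-0.11,0,0,0],
  [0.32,0,-0.08,0,0,0],
  [0.33,0,-0.05,0,0,0],
  [0.33,0,-0.02,0,0,0],
  [0.33,0,0.01,0,0,0],
  [0.3,0,0.04,0,0,0],
])

```text
time_s: 31.3
tcp_pos: [0.4974, -0.2973, 0.3225]
orientation: [0.0, 0.999, 0.035, 0.001]
ft_force: [-2.1, 2.2, 2.8]
opening: 0.411
grasp_force: 26.6
```

```bash
python3 -c "
from h import *
goal(499,-297,322,4); print(manip.get_state()['ft_force'],manip.get_state()['wrist_torque'])
p,W=look('wrist'); save(p,'w8.png')
p,W=look('side'); save(p,'s8.png'); import cv2
cv2.imwrite('pics/s8c.png',cv2.resize(cv2.imread('pics/s8.png')[60:190,210:370],None,fx=4,fy=4))"
```

```text
tcp [ 497.4 -297.3  322.5] yaw 4.0 tilt 0.07 t 31.3 open 0.411 F 26.6
rz 0.0 x 0.05 y -0.01 z 0.02
[-2.14727623  2.15599684  2.80730147] [0.91494172 1.08306285 0.00682493]
```

View pics/s8c.png

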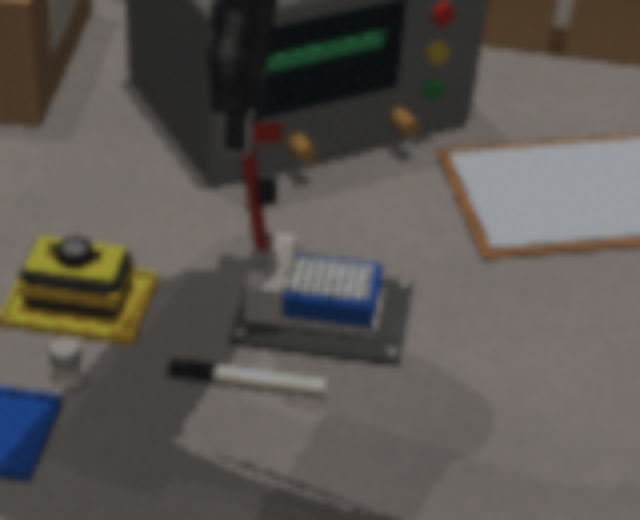

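The side picture shows the bar just past upright with the handle in the gripper at (240,130), and the panel lying free in front. Releasing and rising.

Call:
carry_out([
  [0,0,0,0,0,0],
  [0,0,0,0,0,0],
  [0,0,0,0,0,0],
  [0,0,0,0,0,0],
  [0,0,0,0,0,0],
  [0,0,-0.5,0,0,0],
  [0,0,-0.8,0,0,0],
  [0,0,-0.9,0,0,0],
  [0,0,-0.4,0,0,0],
  [0,0,0,0,0,0],
], claw=-1)

```text
time_s: 32.4
tcp_pos: [0.4965, -0.2975, 0.4019]
orientation: [0.001, 0.999, 0.035, 0.002]
ft_force: [0.0, 0.3, -1.0]
opening: 0.999
grasp_force: 0.0
```

Call:
carry_out([
  [-0.5,0,0,0,0,0],
  [-0.9,0,0,0,0,0],
  [-0.9,0,0,0,0,0],
  [-0.9,0,0,0,0,0],
  [-0.9,0,0,0,0,0],
  [-0.4,0,0,0,0,0],
  [0,0,0,0,0,0],
  [0,0,0,0,0,0],
  [0,0,0,0,0,0],
  [0,0,0,0,0,0],
])

```text
time_s: 33.4
tcp_pos: [0.3623, -0.3067, 0.3996]
orientation: [-0.0, 0.999, 0.035, -0.0]
ft_force: [-0.1, -0.5, -0.0]
opening: 0.997
grasp_force: 0.0
```

```bash
python3 -c "
from h import *
p,W=look('wrist'); save(p,'w9.png')
for o,a,b in(('panel',.03,.04),('jig',.0,.009),('clamp',.045,.2)):
  for r in manip.cut_out(p,o)[:2]: print(o,round(r['conf'],2),np.round(r['rect']),rect(W,r['mask'],a,b))
goal(415,-303.5,191,4.1)"
```

```text
clamp 0.84 [251.  32.  61.  62.] [ 481.8 -298.8   34.9   25.5  -86.1  159.5]
tcp [ 361.9 -306.6  399.8] yaw 4.0 tilt 0.03 t 33.6 open 0.999 F 0.0
rz -0.02 x 1.77 y 0.02 z 6.96
```

View pics/w9.png

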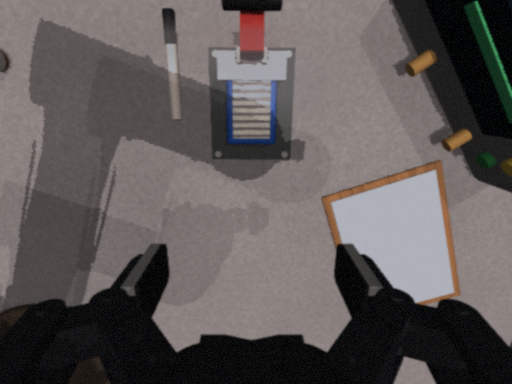

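Wrist view: the bar is up, with its handle at (252,3), and the panel lies free at (252,112). The toe's front edge is near x = 469 mm, and the gripper body will reach about 455 mm, so there is clearance. Now to the panel.

Call:
carry_out([
  [0.5,0.02,0,0,0,0],
  [0.7,0,0,0,0,0],
  [0.5,0,0.5,0,0,0],
  [0,0,0.9,0,0,0],
  [0,0,0.9,0,0,0],
  [0,0,0.9,0,0,0],
  [0,0,0.8,0,0,0],
  [0,0,0,0,0,0],
  [0,0,0,0,0,0],
  [0,0,0,0,0,0],
])

```text
time_s: 34.6
tcp_pos: [0.4136, -0.3039, 0.2812]
orientation: [0.0, 0.999, 0.035, 0.001]
ft_force: [0.9, 0.5, 0.2]
opening: 0.999
grasp_force: 0.0
```

```bash
python3 -c "
from h import *
p,W=look('wrist')
for r in manip.cut_out(p,'panel')[:2]: print(round(r['conf'],2),np.round(r['rect']),rect(W,r['mask'],.03,.04))
goal(414,-304,190,4.1)"
```

```text
0.77 [251. 188.  74.  85.] [ 423.1 -302.8   66.8   56.2    4.    37.4]
tcp [ 413.2 -303.9  281.3] yaw 4.0 tilt 0.14 t 34.7 open 0.999 F 0.0
rz -0.02 x 0.03 y 0.01 z 3.04
```

Call:
carry_out([
  [0,0,0.5,0,0,0],
  [0,0,0.7,0,0,0],
  [0,0,0.7,0,0,0],
  [0,0,0.6,0,0,0],
  [0,0,0.4,0,0,0],
  [0,0,0.14,0,0,0],
  [0,0,0,0,0,0],
  [0,0,0,0,0,0],
  [0,0,0,0,0,0],
  [0,0,0,0,0,0],
])

```text
time_s: 35.7
tcp_pos: [0.4127, -0.3038, 0.1895]
orientation: [0.0, 0.999, 0.035, 0.001]
ft_force: [-0.1, 0.4, 0.4]
opening: 1.003
grasp_force: 0.0
```

Call:
carry_out([
  [0,0,0,0,0,0],
  [0,0,0,0,0,0],
  [0,0,0,0,0,0],
  [0,0,0,0,0,0],
  [0,0,0,0,0,0],
  [0,0,0,0,0,0],
  [0,0,0,0,0,0],
  [0,0,0,0,0,0],
  [0,0,0,0,0,0],
  [0,0,0,0,0,0],
], claw=1, grip_force=50)

```text
time_s: 36.7
tcp_pos: [0.4125, -0.3038, 0.1893]
orientation: [0.0, 0.999, 0.035, 0.0]
ft_force: [-1.9, 0.7, 6.3]
opening: 0.643
grasp_force: 53.3
```

```bash
python3 -c "
from h import *
goal(379,-306,190,4.1); print(manip.get_state()['ft_force'])
p,W=look('wrist'); save(p,'w10.png')"
```

```text
tcp [ 412.5 -303.8  189.3] yaw 4.0 tilt 0.02 t 36.7 open 0.643 F 53.3
rz -0.02 x -1.12 y -0.01 z -0.02
[-1.91333453  0.70286231  6.34629662]
```

View pics/w10.png

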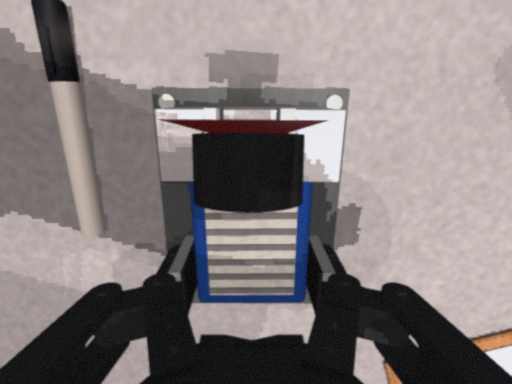

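The panel is gripped across its width at (250,250), with an opening of 55 mm. Sliding it 45 mm forward, then lifting.

Call:
carry_out([
  [-0.1,0,0,0,0,0],
  [-0.2,0,0,0,0,0],
  [-0.3,0,0,0,0,0],
  [-0.3,0,0,0,0,0],
  [-0.3,0,0,0,0,0],
  [-0.2,0,0,0,0,0],
  [-0.1,0,0,0,0,0],
  [0,0,0,0,0,0],
  [0,0,0,0,0,0],
  [0,0,0,0,0,0],
])

```text
time_s: 37.75
tcp_pos: [0.3671, -0.3071, 0.1891]
orientation: [0.0, 0.999, 0.035, -0.0]
ft_force: [0.6, -1.4, 10.8]
opening: 0.641
grasp_force: 54.0
```

```bash
python3 -c "
from h import *
p,W=look('wrist')
for r in manip.cut_out(p,'panel')[:2]: print(round(r['conf'],2),np.round(r['rect']),rect(W,r['mask'],.03,.045))
goal(646,-106,290,3)"
```

```text
0.67 [252. 220. 130. 173.] [ 385.9 -306.2   84.1   56.5    4.2   37.4]
tcp [ 367.  -307.1  189.1] yaw 4.0 tilt 0.04 t 37.85 open 0.645 F 54.0
rz 0.17 x 9.64 y -6.21 z -3.36
```

Call:
carry_out([
  [0,0,-0.3,0,0,0],
  [0,0,-0.7,0,0,0],
  [0,0,-0.9,0,0,0],
  [0,0,-0.9,0,0,0],
  [0,-0.5,-0.6,0,0,0],
  [0,-1,0,0,0,0],
  [0,-1,0,0,0,0],
  [0.4,-1,0,0,0,0],
  [0.8,-1,0,0,0,0],
  [1,-0.9,0,0,0,0],
])

```text
time_s: 38.85
tcp_pos: [0.4202, -0.1396, 0.2904]
orientation: [-0.0, 0.999, 0.034, -0.002]
ft_force: [0.8, -0.9, -0.3]
opening: 0.643
grasp_force: 53.2
```

Call:
carry_out([
  [1,-0.4,0,0,0,0],
  [1,-0.2,0,0,0,0],
  [1,-0.1,0,0,0,0],
  [1,0,0,0,0,0.17],
  [1,0,0,0,0,0],
  [0.9,0,0,0,0,0],
  [0.4,0,0,0,0,0],
  [0,0,0,0,0,0],
  [0,0,0,0,0,0],
  [0,0,0,0,0,0],
])

```text
time_s: 39.85
tcp_pos: [0.6079, -0.108, 0.2907]
orientation: [-0.0, 1.0, 0.026, -0.001]
ft_force: [0.5, 0.7, -1.3]
opening: 0.643
grasp_force: 53.3
```

```bash
python3 -c "
from h import *
p,W=look('wrist'); save(p,'w11.png')
for o in('tray_blue','panel'):
  for r in manip.cut_out(p,o)[:2]: print(o,round(r['conf'],2),np.round(r['rect']),rect(W,r['mask'],-.005,.015),rect(W,r['mask'],.05,.25))
goal(626.8,-107,181,3); print(manip.get_state()['ft_force'])"
```

```text
tray_blue 0.76 [253. 110. 100.  56.] [ 676.3 -105.9   86.6   43.6  -86.4    4.9] None
panel 0.69 [252. 219. 126. 172.] [ 564.  -110.2  183.   117.1    3.5    1.7] [ 626.5 -106.3   84.5   58.3    3.2  138.6]
panel 0.43 [444. 191.  96. 100.] [ 611.  -284.    98.7   85.1    2.8   12.6] [ 619.6 -267.6   36.3   29.7   40.2   52.6]
tcp [ 608.5 -107.9  291.2] yaw 3.0 tilt 0.01 t 40.0 open 0.643 F 53.3
rz -0.01 x 0.61 y 0.0 z 3.67
[-0.95694633  0.04579823 -1.76462436]
```

View pics/w11.png

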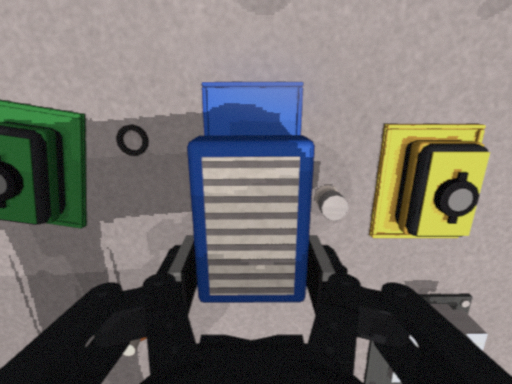

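The panel is level in the grip. The blue tray sits behind it at (252,110). A small knob stands near (333,203), so I'm checking it against the finger space.

```bash
python3 -c "
from h import *
p,W=look('wrist'); 
Z=W[185:222,318:350]; P=Z[Z[...,2]>.008]; print(np.round(np.percentile(P,[2,50,98],axis=0)*1000))
p,W=look('side')
m=(W[...,0]>.54)&(W[...,0]<.68)&(W[...,1]>-.215)&(W[...,1]<-.153)&(W[...,2]>.012)&(W[...,2]<.1)
P=W[m]; print(len(P),np.round(np.percentile(P,[2,50,98],axis=0)*1000))"
```

```text
[[ 590. -190.   10.]
 [ 602. -179.   30.]
 [ 611. -169.   32.]]
67 [[ 590. -188.   12.]
 [ 599. -174.   30.]
 [ 611. -167.   34.]]
```

The knob (x 590–611, y below −167, 32 mm high) would be close to a fully open finger, so I'll open only part way.

Call:
carry_out([
  [0.3,0.02,0,0,0,0],
  [0.27,0,0,0,0,0],
  [0,0,0.5,0,0,0],
  [0,0,0.8,0,0,0],
  [0,0,0.8,0,0,0],
  [0,0,0.7,0,0,0],
  [0,0,0.4,0,0,0],
  [0,0,0.25,0,0,0],
  [0,0,0.1,0,0,0],
  [0,0,0,0,0,0],
])

```text
time_s: 41.1
tcp_pos: [0.6267, -0.1075, 0.1845]
orientation: [0.0, 1.0, 0.026, 0.0]
ft_force: [-0.8, 0.1, -0.2]
opening: 0.642
grasp_force: 53.3
```

```bash
python3 -c "
from h import *
goal(625.5,-108.4,180.5,3); print(manip.get_state()['ft_force'])
p,W=look('wrist')
for o in('tray_blue','panel'):
  for r in manip.cut_out(p,o)[:1]: print(o,round(r['conf'],2),rect(W,r['mask'],-.005,.015),rect(W,r['mask'],.018,.05))"
```

```text
tcp [ 626.7 -107.5  184.5] yaw 3.0 tilt 0.02 t 41.1 open 0.642 F 53.3
rz -0.0 x -0.04 y 0.03 z 0.13
[-0.81476376  0.06171546 -0.19222406]
tray_blue 0.85 [ 641.5 -107.4  115.1   89.4    3.3    5.4] [ 647.  -105.2   67.7   66.2   14.4   29.7]
panel 0.73 [ 659.1 -106.2   66.9   57.3  -86.9   13.6] [ 645.8 -107.    84.4   56.3    3.3   32.5]
```

Call:
carry_out([
  [-0.04,0.02,0.07,0,0,0],
  [0,0,0.07,0,0,0],
  [0,0,0,0,0,0],
  [0,0,0,0,0,0],
  [0,0,0,0,0,0],
  [0,0,0,0,0,0],
  [0,0,0,0,0,0],
  [0,0,0,0,0,0],
  [0,0,0,0,0,0],
  [0,0,0,0,0,0],
])

```text
time_s: 42.25
tcp_pos: [0.6252, -0.1082, 0.1801]
orientation: [-0.0, 1.0, 0.026, -0.0]
ft_force: [0.3, -0.9, -1.8]
opening: 0.641
grasp_force: 53.3
```

Call:
carry_out([
  [0,0,0,0,0,0],
  [0,0,0,0,0,0],
  [0,0,0,0,0,0],
  [0,0,0,0,0,0],
  [0,0,0,0,0,0],
  [0,0,-0.3,0,0,0],
  [0,0,-0.7,0,0,0],
  [0,0,-1,0,0,0],
  [0,0,-1,0,0,0],
  [0,0,-1,0,0,0],
], claw=-0.6)

```text
time_s: 43.25
tcp_pos: [0.6251, -0.1082, 0.302]
orientation: [0.0, 1.0, 0.026, 0.0]
ft_force: [1.0, -1.5, -0.5]
opening: 0.804
grasp_force: 0.0
```

Call:
carry_out([
  [0,0,-1,0,0,0],
  [-1,0,-1,0,0,0],
  [-1,0,0,0,0,0],
  [-1,0,0,0,0,0],
  [-1,0,0,0,0,0],
  [-1,0,0,0,0,0],
  [0,0,0,0,0,0],
  [0,0,0,0,0,0],
  [0,0,0,0,0,0],
  [0,0,0,0,0,0],
])

```text
time_s: 44.25
tcp_pos: [0.4762, -0.1158, 0.3601]
orientation: [0.0, 1.0, 0.026, 0.0]
ft_force: [-0.9, -0.1, 0.5]
opening: 0.798
grasp_force: 0.0
```

```bash
python3 -c "
from h import *
print(manip.get_state()['opening'],manip.get_state()['time_s'])
for n in('scene','side'):
  p,W=look(n); save(p,n+'12.png')
  for o,a,b in(('panel',.02,.035),('tray_blue',.0,.015),('cart_magenta',.035,.045),('tray_magenta',.0,.015),('cart_yellow',.035,.045),('tray_yellow',.0,.015),('cart_green',.035,.045),('tray_green',.0,.015),('clamp',.05,.25)):
    for r in manip.cut_out(p,o)[:1]: print(n,o,round(r['conf'],2),rect(W,r['mask'],a,b))
cv2.imwrite('pics/f.png',cv2.resize(cv2.imread('pics/scene12.png'),(800,600)))"
```

```text
0.798257546298671 44.25
scene panel 0.55 [ 644.8 -109.6   83.3   55.9    3.2   25.1]
scene tray_blue 0.86 [ 645.1 -107.5  110.1   87.5    2.     4.3]
scene cart_magenta 0.82 [613.8 267.3  78.7  50.7  11.5  40.3]
scene tray_magenta 0.82 [615.9 266.9 107.7  84.6  10.9   3. ]
scene cart_yellow 0.59 [ 621.1 -268.9   78.3   51.     4.1   40.9]
scene tray_yellow 0.75 [ 619.4 -267.1  106.8   86.7    4.1    4. ]
scene cart_green 0.94 [616.2  83.6  77.3  51.4  -6.1  40.6]
scene tray_green 0.98 [616.8  85.1 109.6  85.9  -5.5   3.7]
scene clamp 0.9 [ 489.4 -299.5   35.4   33.1  -85.5  169.1]
side panel 0.94 [ 644.9 -105.9   83.9   58.6    2.7   28.3]
side tray_blue 0.86 [266.2 248.3 156.5 126.2  20.2   7.5]
side cart_magenta 0.79 [612.  272.6  77.5  50.9   9.2  43.3]
side tray_magenta 0.88 [616.4 272.3 112.6  84.5  12.4   6.7]
side cart_yellow 0.85 [ 6.204e+02 -2.650e+02  7.710e+01  5.480e+01  1.000e-01  4.210e+01]
side tray_yellow 0.53 [ 623.4 -264.   120.1   88.1    5.     6.3]
side cart_green 0.78 [614.3  89.3  76.1  49.5  -6.8  42.6]
side tray_green 0.85 [620.   89.5 113.5  85.4  -6.1   6.5]
side clamp 0.51 [ 484.2 -299.3   27.5   26.6   87.3  117.7]
```

View pics/f.png

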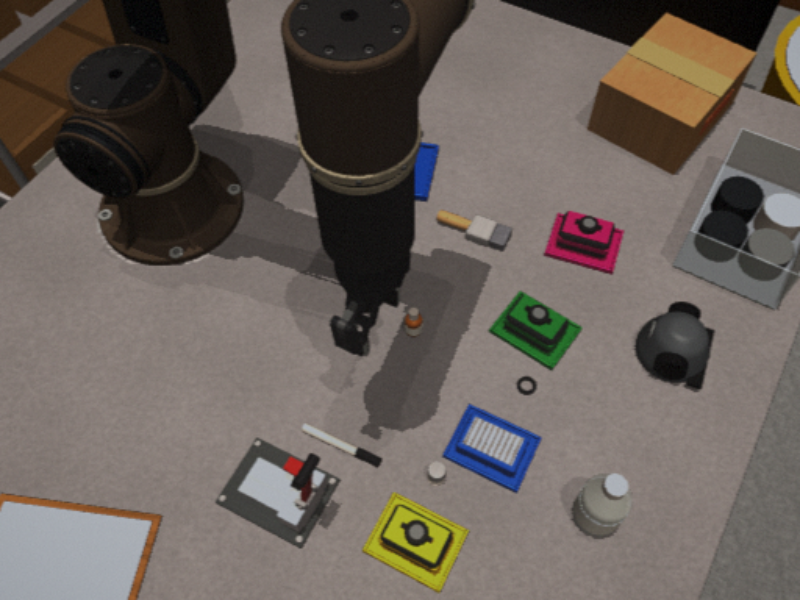

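All four filters lie flat in their own trays: magenta at (586,235), green at (535,322), the panel at (492,445) and yellow at (416,537). The clamp is still up, and the gripper is clear. Handing in.

```bash
python3 -c "
from workcell import manip
print(manip.close_job())"
```

```text
the job is handed in; nothing more can be done
None
```

All four filters are flat and upright in the trays of their own colour, with the panel slid out only after the clamp bar was raised, and the job was handed in at about 45 s with the gripper clear.

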